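# Free the rusted bolt of the clipper chest and open its lid

### The job

The slide bolt on the clipper chest has rusted in: work it loose with short back-and-forth strokes, feeling for where it binds, until it runs, and draw it all the way back. Then raise the lid by its handle until it stands open, nearly upright, and let go. Do not force the bolt so hard that you drag the chest along the counter, and leave everything else where it is.

Things in the scene. Friction and masses are not known exactly. Their poses are not given: they have to be found in the camera images.
- chest: Plywood clipper chest, loose on four rubber feet, about 6 kg: 210 mm deep (x) by 400 wide (y) by 110 high. Origin: centre of its underside; z up, x from its front to its hinge side, y to its left. Its top is flush: a fixed deck board over the left 150 mm (y above 50 mm), a hinged lid over the rest. A push of about 25 to 40 N starts it sliding.
- bolt (a joint): Travel (m) of the rusted bolt along chest +y, 0 home, 0.046 fully drawn; starts stuck near 0.009. Slides at 4 N, grinds at 8 to 10 N, then stops, force climbing past 15 N over 1 to 2 mm; pulling harder is no use: work it back to such a stop there, then out again, slowly. Strokes of up to 15 mm each gain a little; after 2 to 6 it runs at 4 N. It holds the lid until past 0.025.
- knob (a point): Centre of the bolt's round upright knob, 16 mm across, 17 high, on a 9 mm stem: at chest x = -55, y = 100 + bolt travel, z = 152 mm, riding with the bolt. The bolt's 11 mm rod lies along chest y on the deck board, axis 10 mm above it, in two straps at y = 66 and 172 mm whose tops are at z = 130 mm, and a like keeper on the lid at y = 34 mm.
- lid (a joint): Angle (rad) of the lid, 0 shut, 1.62 fully open. Plywood, 200 by 246 by 12 mm, 0.6 kg, hinged along its far edge, front edge rising; a stiff hinge holds it wherever it is left. Lifting takes about 8 N at the handle.
- handle (a point): Middle of the round steel bar handle on the lid, 11 mm thick, 110 mm long, parallel to the chest's y, on two posts 94 mm apart; its axis is 35 mm above the lid, 187 mm from the hinge line towards the front. At chest x = -92 mm, y = -80 mm, z = 145 mm with the lid shut.
- lid_hinge (a point): Point on the lid's hinge axis, which runs parallel to the chest's y at chest x = 95 mm, z = 110 mm.
- tin: Round pomade tin, 75 mm across, 36 mm high, standing on the rear of the deck board behind the bolt. Origin: centre of its underside. Leave it standing.
- clipper: Hair clipper lying on the counter before the chest, 160 mm long, 46 wide, 36 high. Origin: underside near its middle. Bystander.
- comb: Flat black comb, 180 by 30 by 6 mm, on the counter before the chest. Origin: centre of its underside. Bystander.
- sprayer: Water spray bottle, 68 mm across, 198 mm high, beside the chest. Origin: centre of its underside. Bystander.
- comb_jar: Lidded glass jar with combs, 106 mm across, 199 mm high, beside the chest. Origin: centre of its underside. Bystander.
- soap_bowl: White shaving bowl, 116 mm across, 55 mm high, beside the chest. Origin: centre of its underside. Bystander.
- neck_brush: Neck brush standing on its handle, 60 mm across, 128 mm high, beside the chest. Origin: centre of its underside. Bystander.
Things that resemble listed ones, but are neither listed nor needed, are in the scene too. Of the things shaped like the tin, the dark steel one is meant.

How it is judged:
By the outcome, as a careful person would: the job done as asked, in the order asked, and still so for the second after the job is handed in, with the robot touching nothing.
It also fails if it takes over 72 s, if anything falls off the work surface, if the arm or the gripper's body presses on something with over 40 N, if the wrist force passes 120 N, or if a joint passes its speed limit or range.

### The arm

A 7-joint arm with a two-finger parallel gripper is mounted at the origin on the work surface. World frame = base frame: x ahead of the robot, y to its left, z up, the work surface at z = 0. Lengths are in m, angles in rad, forces in N, time in s.
With the tool pointing down it reaches from about 0.425 to 0.95 m from the base axis. Payload 4.7 kg.
Tool frame: the origin (TCP) lies on the centre line of the jaws, within the pads' length; the fingertips stand robot.nose_length ahead of it and the grasp point (between the pads) lies 8 mm behind it (robot.nose_length is the distance from the TCP to the fingertips, in m); z points along the fingers, y is the line along which they close (so a half turn about z gives the same grasp; the last joint's range is limited). The gripper opens to 85 mm and grips with 20 to 120 N. Pads are 22 mm wide; open, the fingers measure 114 mm over their backs; the gripper's body (76 mm by 85 mm) begins 54 mm behind the grasp point. The pads swing forward as they close: fully open they stand 13 mm farther back than shut.
Start: joints at [-1.181, 0.469, -0.049, 1.532, 0.024, 1.141, -0.082], TCP at [0.274, 0.617, 0.242] pointing down, gripper open.
Joint ranges: [-2.59, 2.59], [-0.33, 1.99], [-1.39, 1.29], [0.1, 2.45], [-1.04, 4.18], [0.21, 1.99], [-2.66, 2.66]. Speed limits (rad/s): [2.57, 2.57, 3.14, 3.14, 3.14, 3.14, 3.14].

### API

Orientations are given as [roll, pitch, yaw] about the fixed x, y, z axes, in that order (R = Rz(yaw) Ry(pitch) Rx(roll)).
In Python, from plant import robot gives the robot as it stands. Calls block until the motion is done:
- robot.goto(position, orientation): joint-space move of the TCP to a pose.
- robot.move_straight(position, vel=0.15, attitude=None, contact_N=None): straight line of the TCP; attitude=None keeps the orientation; vel is the mean speed in m/s. With contact_N (N) it stops when the force on the tool has changed by that much, and returns True; else False.
- robot.move_joints(angles): joint-space move.
- robot.grip(opening, strength=None): opening from 0.0 (shut) to 1.0 (fully open); strength is the grip in N (None keeps the last); returns when the fingers have stopped.
- robot.sleep(seconds).
- robot.inverse_kinematics(position, orientation): joint angles nearest the present ones, or None.
- robot.sense(): the state.
- robot.grab_frame(name): name is "scene" or "top"; returns a dict with "image" (480x640x3 uint8, red, green, blue), "range_z" (480x640 float32, m along the optical axis (not along the pixel's ray), 0 where there is no reading), "fx", "fy", "cx", "cy" (pixels), "R" (3x3) and "t" (3): a world point X has camera coordinates R X + t. Camera axes: x right, y down, z forward; pixel columns grow to the right and rows downward; lengths in m; the calibration is good to about 2 mm. A picture is of the moment at which its call begins.
A pose or a line that the arm cannot do raises robot.IKError and nothing moves.
- robot.close_job(): hands the job in; it is judged then, once.
The state is a dict: "t": time; "joint_pos": joint angles; "joint_velocities": joint speeds; "effort": joint torques, N m; "tcp_pos": TCP position; "tcp_rot": TCP orientation; "wrist_force": force on the tool from outside, world axes, zero at the start; "torque": the same for the moment, N m; "opening": opening from 0.0 (shut) to 1.0 (fully open); "gripper_force": force on a finger pad.
Only numpy, scipy, OpenCV 4.12 (cv2) and the standard library are available. Lean on these libraries where they do the work, as an engineer would, in place of code of your own. Each camera call takes 0.05 s, during which the arm holds its last target. There are 200 camera calls.

## Working session

There is one attempt and no reset: what is moved stays moved. The work goes in short steps, each a Python script; the robot and the scene stay as the last script left them, time stands still between calls to the robot, and variables do not carry over. Pictures are saved under pics/ and viewed, at most 10 in all, crops included, and the job is handed in when it is done.

```bash
ls; mkdir -p pics
python3 - <<'E'
from plant import robot
import cv2,numpy as np
for n in("scene","top"):
    f=robot.grab_frame(n); cv2.imwrite(f"pics/{n}0.png",f["image"][:,:,::-1]); np.savez(f"{n}0.npz",**f)
    print(n,f["fx"],f["cx"],f["cy"],-f["R"].T@f["t"],f["R"].round(3).tolist(),(f["range_z"]>0).mean())
s=robot.sense();print({k:np.round(v,3) for k,v in s.items()},robot.nose_length)
E
```

```text
pics
scene 623.8025673090801 325.4933088502752 237.75964622858106 [1.41276206 0.67634543 1.21248511] [[-0.589, 0.808, -0.011], [0.577, 0.411, -0.705], [-0.565, -0.422, -0.709]] 0.9959798177083333
top 471.8904576373644 324.9186149242001 244.2247798477036 [0.3683112  0.01025583 1.01099476] [[0.066, -0.998, -0.006], [-0.973, -0.063, -0.221], [0.22, 0.021, -0.975]] 0.996142578125
{'t': np.float64(0.1), 'joint_pos': array([-1.181,  0.469, -0.049,  1.534,  0.024,  1.141, -0.082]), 'joint_velocities': array([ 0.   , -0.001,  0.001, -0.006, -0.001, -0.   ,  0.001]), 'effort': array([ 0.0000e+00, -5.1151e+01, -4.7000e-02, -2.3839e+01,  1.1000e-02,
        4.0000e-03, -0.0000e+00]), 'tcp_pos': array([0.274, 0.616, 0.241]), 'tcp_rot': array([-3.14 ,  0.   ,  2.723]), 'wrist_force': array([0.691, 0.584, 0.326]), 'torque': array([-0.04 ,  0.039, -0.041]), 'gripper_force': np.float64(0.0), 'opening': np.float64(1.001)} 0.011
```

View pics/scene0.png

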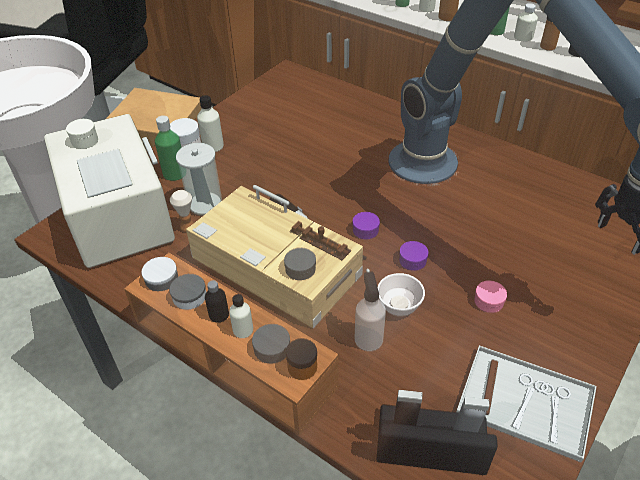

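View pics/top0.png

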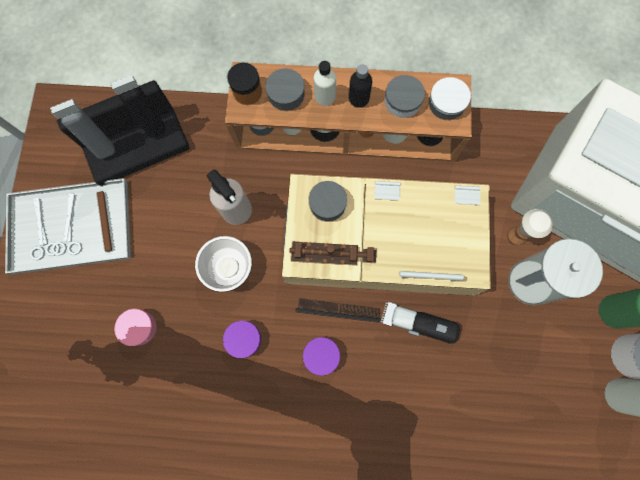

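The top view shows the chest's top at about (285–490, 176–290), knob about (323,245), handle (400–463, 275). The shelf is behind, and the clipper and comb are in front. I'll fit the chest top from depth.

```bash
cat > h.py <<'E'
import numpy as np,cv2
def pts(f):
    v,u=np.mgrid[:480,:640]; z=f["range_z"]
    c=np.stack([(u-f["cx"])/f["fx"]*z,(v-f["cy"])/f["fy"]*z,z],-1)
    return (c-f["t"])@f["R"]
def proj(f,X):
    c=f["R"]@X+f["t"]; return c[0]/c[2]*f["fx"]+f["cx"],c[1]/c[2]*f["fy"]+f["cy"]
E
python3 - <<'E'
from h import *
f=dict(np.load("top0.npz")); P=pts(f)
u0,u1,v0,v1=270,500,165,300
m=np.zeros((480,640),bool); m[v0:v1,u0:u1]=1
m&=(f["range_z"]>0)
top=m&(abs(P[...,2]-.11)<.01)
top=cv2.morphologyEx(top.astype(np.uint8),cv2.MORPH_OPEN,np.ones((3,3)))>0
n,l,st,_=cv2.connectedComponentsWithStats(top.astype(np.uint8))
xy=P[top][:,:2]; r=cv2.minAreaRect((xy*1000).astype(np.float32)); print(r,np.median(P[top][:,2]))
print(cv2.boxPoints(r))
a=np.deg2rad(r[2]); a=(a+np.pi/4)%(np.pi/2)-np.pi/4; print("yaw",a)
c=np.array(r[0])/1000
R=np.array([[np.cos(a),-np.sin(a)],[np.sin(a),np.cos(a)]])
L=(P[...,:2]-c)@R
def rep(n,mm): q=L[mm]; print(n,mm.sum(),np.median(q,0),q.min(0),q.max(0),np.median(P[mm][:,2]),np.median(P[mm][:,:2],0))
hi=m&(P[...,2]>.125)
rep("handle",hi&(L[...,1]<-.01)&(L[...,0]<0)&(P[...,2]>.135))
rep("knob",hi&(L[...,1]>.03)&(L[...,0]<-.02)&(P[...,2]>.145))
rep("tin",hi&(L[...,1]>.03)&(L[...,0]>0)&(P[...,2]>.135))
np.savez("chest.npz",c=c,a=a)
for n,X in dict(knob=(-.055,.109,.152),handle=(-.092,-.08,.145),fl=(-.105,.2,.11),fr=(-.105,-.2,.11),br=(.105,-.2,.11),bl=(.105,.2,.11)).items():
    W=np.r_[c+R@np.array(X[:2]),X[2]]; print(n,W.round(4),np.round(proj(f,W),1))
cv2.imwrite("pics/crop.png",cv2.resize(f["image"][170:300,275:500,::-1],None,fx=3.5,fy=3.5,interpolation=cv2.INTER_CUBIC))
E
```

```text
((609.1389770507812, -90.47119140625), (211.6226043701172, 400.32440185546875), 0.2853313982486725) 0.11029517779685595
[[ 502.33215   109.16159 ]
 [ 504.3258   -291.15787 ]
 [ 715.9458   -290.10397 ]
 [ 713.95215   110.215485]]
yaw 0.0049799723587584666
handle 382 [-0.09311407 -0.0789255 ] [-0.09831523 -0.13920917] [-0.08686759 -0.02053892] 0.1494597956895371 [ 0.51639028 -0.16985214]
knob 66 [-0.05682375  0.10928273] [-0.0628603   0.10171804] [-0.04896131  0.11680939] 0.16001946420680152 [0.55179051 0.01853431]
tin 1166 [0.04274621 0.12096927] [0.00682362 0.08405972] [0.08188096 0.15777595] 0.14604305974029153 [0.65129945 0.03073118]
knob [0.5536 0.0183 0.152 ] [330.1 249. ]
handle [ 0.5175 -0.1709  0.145 ] [430.9 275.2]
fl [0.5031 0.109  0.11  ] [281.4 276.1]
fr [ 0.5051 -0.291   0.11  ] [489.8 288.6]
br [ 0.7151 -0.2899  0.11  ] [488.1 184.7]
bl [0.7131 0.11   0.11  ] [289.9 173.7]
```

View pics/crop.png

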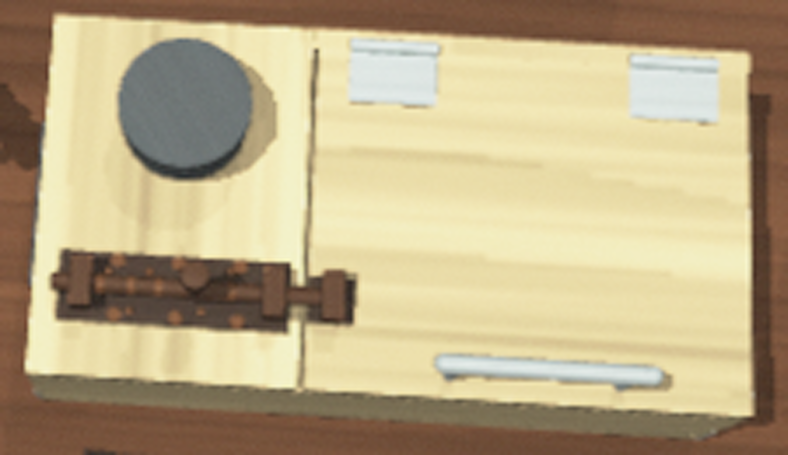

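The fit matches the picture: the knob is at world (0.552, 0.018) and the handle at (0.517, -0.170). Next is grasping the knob.

```bash
cat >> h.py <<'E'
try:
    d=np.load("chest.npz"); C=d["c"]; A=float(d["a"])
    RZ=np.array([[np.cos(A),-np.sin(A)],[np.sin(A),np.cos(A)]])
    def W(x,y,z): return np.r_[C+RZ@np.array([x,y]),z]
    def loc(p): return np.r_[RZ.T@(np.array(p[:2])-C),p[2]]
except FileNotFoundError: pass
E
python3 - <<'E'
from h import *
from plant import robot
best=None
for yaw in (A,A+np.pi,A-np.pi):
    q=robot.inverse_kinematics(W(-.056,.109,.30),[np.pi,0,yaw]); print(yaw,None if q is None else np.round(q,2))
    if q is not None and (best is None or abs(q[6])<abs(best[0])): best=(q[6],yaw)
yaw=best[1]; o=[np.pi,0,yaw]; np.save("yaw.npy",yaw)
robot.goto(W(-.056,.109,.30),o); robot.grip(.45,60)
print(loc(robot.sense()["tcp_pos"]))
robot.move_straight(W(-.056,.1095,.148),vel=.12); s=robot.sense(); print(s["t"],loc(s["tcp_pos"]),s["wrist_force"])
f=robot.grab_frame("scene"); u,v=map(int,proj(f,W(-.055,.109,.152)))
cv2.imwrite("pics/k.png",cv2.resize(f["image"][v-60:v+60,u-80:u+80,::-1],None,fx=5,fy=5,interpolation=cv2.INTER_CUBIC))
E
```

```text
0.0049799723587584666 [-0.71  0.26  0.74  1.78 -0.19  1.17 -1.48]
3.1465726259485516 [-0.38  0.22  0.33  1.77 -0.08  1.16  1.55]
-3.1366126812310346 [-0.38  0.22  0.33  1.77 -0.08  1.16  1.55]
[-0.0559981   0.10902543  0.29999981]
4.4 [-0.05544262  0.10948063  0.14870031] [0.61630848 0.1212251  0.54129836]
```

View pics/k.png

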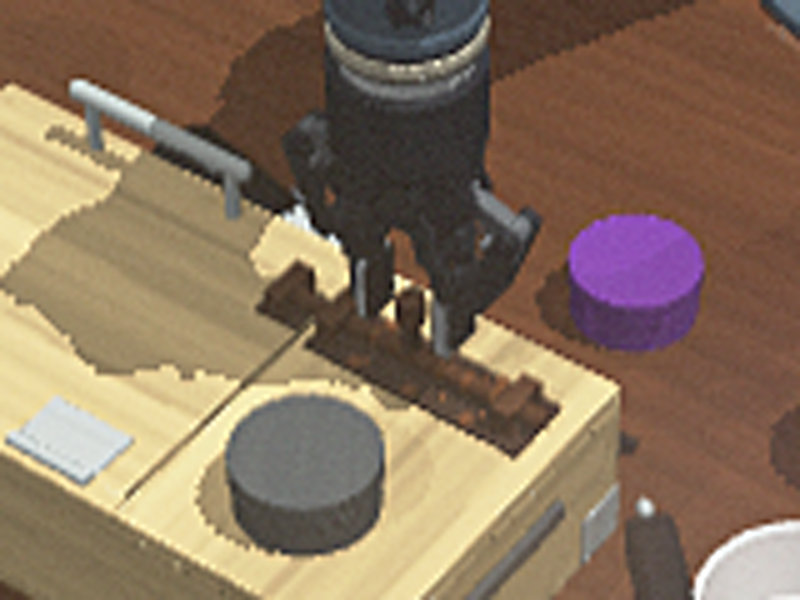

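The fingers straddle the knob (crop 410,310), centred in y. I'll close and feel the first stroke.

```bash
cat > stroke.py <<'E'
from h import *
from plant import robot
X,Z=-.0555,.148
def fy(s=None):
    s=s or robot.sense(); return float((RZ.T@np.array(s["wrist_force"])[:2])[1])
def stroke(cmd,sgn,lim,F,vel=.015,step=.0008,log=None):
    """step the knob along chest y until the load passes F (N) or lim (chest y) is reached; returns the command"""
    n=0
    while sgn*(lim-cmd)>1e-6:
        cmd+=sgn*min(step,abs(lim-cmd)); robot.move_straight(W(X,cmd,Z),vel=vel); n+=1
        s=robot.sense(); f=fy(s)
        if log is not None: log.append((round(loc(s["tcp_pos"])[1]*1e3,1),round(f,1)))
        if -sgn*f>F and n>1: break
    return cmd
E
python3 - <<'E'
from stroke import *
robot.grip(0,60); s=robot.sense(); print(s["t"],s["opening"],s["gripper_force"],s["wrist_force"],loc(s["tcp_pos"]))
y0=loc(s["tcp_pos"])[1]; log=[]
c=stroke(.1095,1,.124,16,log=log); print(c,log,robot.sense()["t"])
log=[]; c=stroke(c,-1,c-.015,16,log=log); print(c,log,robot.sense()["t"])
E
```

```text
4.7917 0.15830551697898843 58.41284930706024 [-1.25756944 -0.16213851  6.36761205] [-0.05571215  0.10941136  0.14865626]
0.124 [(np.float64(109.4), -0.8), (np.float64(109.6), -3.1), (np.float64(110.0), -3.9), (np.float64(110.7), -3.7), (np.float64(111.5), -3.3), (np.float64(112.3), -2.8), (np.float64(113.0), -3.3), (np.float64(113.4), -5.2), (np.float64(113.6), -5.7), (np.float64(113.7), -7.5), (np.float64(114.1), -9.2), (np.float64(114.7), -8.4), (np.float64(115.4), -7.8), (np.float64(116.1), -8.0), (np.float64(116.8), -10.2), (np.float64(117.0), -8.9), (np.float64(117.2), -10.3), (np.float64(117.3), -12.0), (np.float64(117.4), -12.0)] 9.5417
0.109 [(np.float64(117.4), -10.9), (np.float64(117.3), -9.7), (np.float64(117.3), -8.6), (np.float64(117.3), -6.0), (np.float64(117.2), -4.8), (np.float64(117.1), -3.7), (np.float64(117.0), -2.2), (np.float64(116.8), -1.1), (np.float64(116.6), -0.3), (np.float64(116.4), 0.1), (np.float64(116.2), 2.0), (np.float64(115.9), 3.7), (np.float64(115.4), 3.2), (np.float64(114.8), 3.5), (np.float64(114.0), 4.3), (np.float64(113.1), 3.5), (np.float64(112.3), 3.2), (np.float64(111.5), 3.9), (np.float64(111.0), 3.5)] 14.2917
```

```bash
cat >> stroke.py <<'E'
def run(sgn,F=16,dist=.03,vel=.018):
    """one stroke at constant speed until the load is F against it; (start, end, load, hit)"""
    s=robot.sense(); p=loc(s["tcp_pos"])[1]; pre=max(0,sgn*fy(s))
    hit=robot.move_straight(W(X,p+sgn*dist,Z),vel=vel,contact_N=F+pre)
    s=robot.sense(); return round(p*1e3,1),round(loc(s["tcp_pos"])[1]*1e3,1),round(fy(s),1),hit,round(s["t"],1)
E
python3 - <<'E'
from stroke import *
print(run(-1,dist=.02)); print(run(1,dist=.03)); s=robot.sense();print(s["opening"],s["wrist_force"])
E
```

```text
(np.float64(111.0), np.float64(99.2), 15.4, False, 15.4)
(np.float64(99.2), np.float64(117.8), -2.1, True, 17.2)
0.16237956297740433 [-0.07896258 -2.09817717  2.60502026]
```

Run:
```python
from stroke import *
p=loc(robot.sense()["tcp_pos"])[1]; log=[]
c=stroke(p,-1,p-.03,15,vel=.012,step=.0018,log=log); print(c,[tuple(map(float,l)) for l in log],robot.sense()["t"])
log=[]; c=stroke(c,1,c+.045,15,vel=.015,step=.0025,log=log); print(c,[tuple(map(float,l)) for l in log],robot.sense()["t"])
```

```text
0.09080633641688698 [(117.0, 1.9), (116.1, 2.6), (114.4, 3.2), (112.7, 3.2), (110.9, 3.0), (109.5, 4.3), (109.0, 6.4), (108.0, 8.0), (106.6, 8.9), (104.9, 9.2), (103.2, 8.4), (101.4, 8.2), (100.2, 11.2), (99.8, 13.7), (99.5, 15.4)] 21.7583
0.135806336416887 [(99.6, 11.4), (99.9, 7.2), (100.3, 3.5), (101.0, 0.7), (102.1, -1.6), (104.2, -3.9), (106.7, -2.5), (109.2, -3.8), (111.6, -3.3), (114.2, -4.0), (116.6, -3.3), (119.2, -3.7), (121.6, -3.7), (124.2, -4.2), (126.7, -3.7), (129.2, -2.7), (131.7, -3.4), (134.2, -3.3)] 27.4583
```

The bolt runs free at about 4 N. I'll draw it to its end stop, release, and check the lift arc's IK.

```bash
cat > lift.py <<'E'
from stroke import *
from scipy.spatial.transform import Rotation as Ro
H0=np.array([-.093+.0,-.079,.145]); hinge=np.array([.094,.110])
def pose(th,beta,yaw,ahead=.004):
    dx,dz=H0[0]-hinge[0],H0[2]-hinge[1]
    x=hinge[0]+dx*np.cos(th)+dz*np.sin(th); z=hinge[1]-dx*np.sin(th)+dz*np.cos(th)
    r=Ro.from_euler('z',A)*Ro.from_euler('y',beta)*Ro.from_euler('z',yaw)*Ro.from_euler('x',np.pi)
    return W(x,H0[1],z)+ahead*r.as_matrix()[:,2], r.as_euler('xyz')
E
python3 - <<'E'
from lift import *
p=loc(robot.sense()["tcp_pos"])[1]; log=[]
c=stroke(p,1,.156,11,vel=.02,step=.003,log=log); print([tuple(map(float,l)) for l in log])
robot.move_straight(W(X,loc(robot.sense()["tcp_pos"])[1],Z),vel=.03); print(loc(robot.sense()["tcp_pos"]),fy())
robot.grip(.45,60)
p=loc(robot.sense()["tcp_pos"]); robot.move_straight(W(p[0],p[1],.24),vel=.15); print(robot.sense()["t"])
for yaw in(np.pi/2,-np.pi/2):
  for b in (0,.3,.5,.7):
    print(yaw,b,[(lambda q:None if q is None else np.round(q,2).tolist())(robot.inverse_kinematics(*pose(t,b*t/1.5,yaw))) for t in (0,.75,1.55)])
f=robot.grab_frame("top"); cv2.imwrite("pics/t2.png",cv2.resize(f["image"][150:330,220:500,::-1],None,fx=2.8,fy=2.8)); np.savez("top2.npz",**f)
E
```

```text
[(135.5, -2.8), (138.7, -2.9), (141.7, -3.6), (144.7, -2.8), (145.5, -7.5), (145.6, -12.4)]
[-0.05559537  0.14534922  0.14865171] -1.0724265698770556
30.7
1.5707963267948966 0 [[-0.08, 0.39, 0.41, 1.97, -0.21, 0.82, 0.44], [-0.13, 0.37, 0.45, 1.69, -0.18, 1.12, 0.38], [-0.06, 0.59, 0.39, 1.26, -0.22, 1.33, 0.33]]
1.5707963267948966 0.3 [[-0.08, 0.39, 0.41, 1.97, -0.21, 0.82, 0.44], [-0.12, 0.45, 0.45, 1.59, -0.15, 1.29, 0.36], [-0.03, 0.77, 0.39, 0.99, -0.18, 1.73, 0.31]]
1.5707963267948966 0.5 [[-0.08, 0.39, 0.41, 1.97, -0.21, 0.82, 0.44], [-0.11, 0.5, 0.44, 1.52, -0.13, 1.4, 0.35], None]
1.5707963267948966 0.7 [[-0.08, 0.39, 0.41, 1.97, -0.21, 0.82, 0.44], [-0.1, 0.55, 0.43, 1.46, -0.11, 1.51, 0.35], None]
-1.5707963267948966 0 [[-0.49, 0.54, 0.99, 1.99, -0.58, 0.92, -2.33], [-0.52, 0.54, 1.08, 1.71, -0.51, 1.21, -2.45], [-0.37, 0.77, 1.06, 1.29, -0.66, 1.45, -2.5]]
-1.5707963267948966 0.3 [[-0.49, 0.54, 0.99, 1.99, -0.58, 0.92, -2.33], [-0.48, 0.63, 1.08, 1.61, -0.47, 1.37, -2.46], [-0.26, 0.92, 1.03, 1.01, -0.58, 1.81, -2.56]]
-1.5707963267948966 0.5 [[-0.49, 0.54, 0.99, 1.99, -0.58, 0.92, -2.33], [-0.45, 0.68, 1.07, 1.54, -0.45, 1.48, -2.47], None]
-1.5707963267948966 0.7 [[-0.49, 0.54, 0.99, 1.99, -0.58, 0.92, -2.33], [-0.43, 0.74, 1.06, 1.48, -0.43, 1.58, -2.47], None]
```

View pics/t2.png

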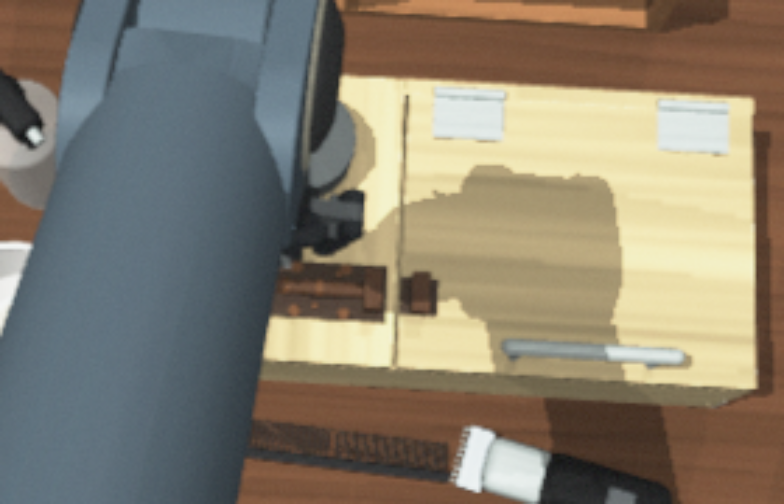

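The bolt is drawn clear of the keeper (crop 422,292), and the chest edge hasn't moved. Next is grasping the handle and lifting to about half way.

Run:
```python
from lift import *
yaw=np.pi/2; p,o=pose(0,0,yaw)
robot.goto(p+[0,0,.08],o); robot.grip(.5,35)
print(robot.move_straight(p,vel=.1,contact_N=12)); robot.grip(0,35)
s=robot.sense(); print(s["t"],s["opening"],s["gripper_force"],loc(s["tcp_pos"]),s["wrist_force"].round(1))
for t in np.linspace(0,.8,8)[1:]:
    p,o=pose(t,.2*t,yaw); robot.move_straight(p,vel=.08,attitude=o)
    s=robot.sense(); print(round(s["t"],2),round(t,2),(s["tcp_pos"]-p).round(4),s["wrist_force"].round(1),round(s["opening"],3))
f=robot.grab_frame("scene"); cv2.imwrite("pics/l1.png",f["image"][100:400,100:500,::-1])
```

```text
False
33.9917 0.11307647045599115 34.174450635910034 [-0.09220481 -0.07910747  0.1416843 ] [1.6 0.8 1.5]
34.42 0.11 [ 0.0005 -0.0001  0.0002] [ 3.2 -0.5 -1.4] 0.115
34.84 0.23 [ 0.0002 -0.0001  0.    ] [ 4.5 -1.2 -1.5] 0.113
35.27 0.34 [-0.0004 -0.0001 -0.0002] [ 2.6 -1.5 -3.3] 0.112
35.69 0.46 [-0.0008 -0.0002 -0.0001] [-0.7 -1.6 -2.5] 0.113
36.12 0.57 [-0.0012 -0.0002  0.0003] [-5.1 -0.3 -0.8] 0.115
36.54 0.69 [-0.0017 -0.0002  0.0007] [-7.1  0.2  2.1] 0.113
36.96 0.8 [-0.002  -0.0003  0.0014] [-8.9  0.9  6. ] 0.109
```

View pics/l1.png

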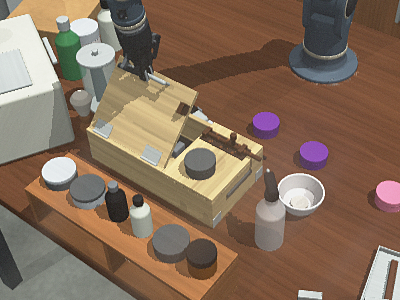

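The lid is following the gripper at about 0.8 rad. The radius reads slightly short, so I'll correct the hinge x and continue.

```bash
sed -i 's/hinge=np.array(\[.094/hinge=np.array([.096/; s/ahead=.004/ahead=.003/' lift.py; sed -i 's/dx,dz=H0\[0\]-hinge\[0\]/dx,dz=-.1895/' lift.py
python3 - <<'E'
from lift import *
yaw=np.pi/2
for t in np.linspace(.8,1.54,8):
    p,o=pose(t,.2*t,yaw); robot.move_straight(p,vel=.08,attitude=o)
    s=robot.sense(); print(round(s["t"],2),round(t,2),(s["tcp_pos"]-p).round(4),s["wrist_force"].round(1),round(s["opening"],3))
    if np.linalg.norm(s["wrist_force"])>20: print("stop"); break
f=robot.grab_frame("scene"); cv2.imwrite("pics/l2.png",cv2.resize(f["image"][120:340,170:390,::-1],None,fx=2.5,fy=2.5)); np.savez("sc2.npz",**f)
E
```

```text
37.26 0.8 [-0.0012 -0.0002 -0.0004] [-5.1 -1.7 -3.8] 0.108
37.66 0.91 [-0.0001 -0.0002  0.0008] [-4.3 -1.3  0.2] 0.112
38.06 1.01 [ 0.     -0.0003  0.0012] [-4.3 -0.9  2.1] 0.114
38.46 1.12 [ 0.0003 -0.0003  0.0017] [-5.3 -0.8  3.4] 0.108
38.86 1.22 [ 0.0005 -0.0004  0.0021] [-5.4 -0.3  3.8] 0.114
39.26 1.33 [ 0.0008 -0.0004  0.0025] [-3.4 -0.2  5.3] 0.112
39.66 1.43 [ 0.0014 -0.0004  0.0025] [-2.  -1.9  5.2] 0.111
40.06 1.54 [ 0.0016 -0.0004  0.0022] [-0.3 -1.6  5.4] 0.11
```

View pics/l2.png

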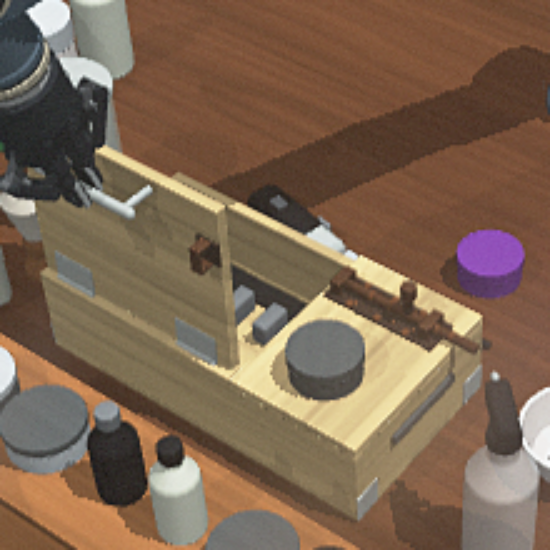

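The lid stands upright with the handle (crop 115,200) in the jaws, the bolt is drawn, and the tin and bottles are undisturbed. I'll open the jaws a little, back out along the tool and verify.

Run:
```python
from lift import *
robot.grip(.3,35); s=robot.sense(); print(s["opening"],s["wrist_force"].round(1))
z=Ro.from_euler('xyz',s["tcp_rot"]).as_matrix()[:,2]
print(robot.move_straight(s["tcp_pos"]-.04*z,vel=.06,contact_N=10)); print(robot.sense()["wrist_force"].round(1))
robot.move_straight(robot.sense()["tcp_pos"]-.06*z+[0,0,.03],vel=.12)
robot.sleep(.5); print(robot.sense()["t"])
f=robot.grab_frame("scene"); P=pts(f); L=(P[...,:2]-C)@RZ; z=P[...,2]
m=(L[...,1]>-.2)&(L[...,1]<.03)&(z>.15)&(z<.29)&(L[...,0]>.05)&(L[...,0]<.16)
for h in(.16,.19,.22,.25,.28):
    k=m&(abs(z-h)<.012); print(h,np.median(L[k][:,0]))
d=np.load("top0.npz"); g=robot.grab_frame("top")
w=np.hstack([cv2.resize(f["image"][60:400,100:520],(400,324)),cv2.resize(g["image"],(400,324))])
cv2.imwrite("pics/end.png",w[:,:,::-1])
```

```text
0.29797607446867586 [-0.8 -0.3 -0.4]
False
[-0.  -0.2 -0. ]Traceback (most recent call last):
  File "<stdin>", line 5, in <module>
plant.IKError: the arm cannot follow that straight line within its joint ranges
```

Run:
```python
from lift import *
p=robot.sense()["tcp_pos"]
for dz in(.07,.04,.02):
    try: print(dz,robot.move_straight(p+[0,0,dz],vel=.1,contact_N=10)); break
    except robot.IKError: print("no",dz)
robot.sleep(.3); print(robot.sense()["t"],robot.sense()["tcp_pos"])
f=robot.grab_frame("scene"); P=pts(f); L=(P[...,:2]-C)@RZ; z=P[...,2]
m=(L[...,1]>-.2)&(L[...,1]<.03)&(L[...,0]>.05)&(L[...,0]<.16)
for h in(.16,.19,.22,.25,.28):
    k=m&(abs(z-h)<.012); print(h,np.median(L[k][:,0]))
g=robot.grab_frame("top")
w=np.hstack([cv2.resize(f["image"][60:400,100:520],(400,324)),cv2.resize(g["image"],(400,324))])
cv2.imwrite("pics/end.png",w[:,:,::-1])
```

```text
0.07 False
42.3667 [ 0.74629378 -0.16785597  0.40443597]
0.16 0.09231164547516979
0.19 0.0915997491056571
0.22 0.09093833741764785
0.25 0.09024527979365482
0.28 0.08937561537719194
```

View pics/end.png

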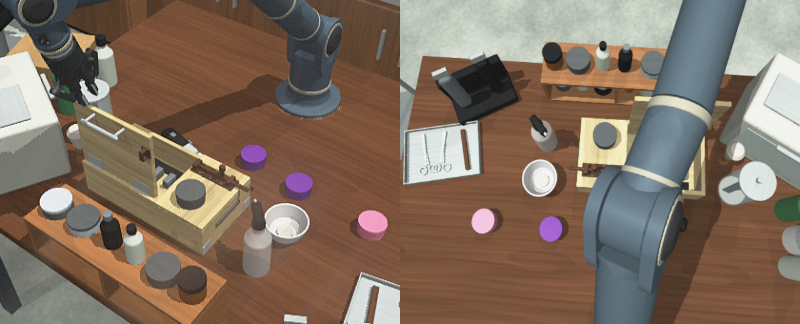

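The lid stands at about 1.55 rad, the gripper is clear of it, and the other objects look to be where they were.

```bash
python3 -c "
from plant import robot
print(robot.close_job())"
```

```text
the job is handed in; nothing more can be done
None
```

The bolt was worked loose and drawn fully back, the lid was raised by its handle and left standing at about 1.55 rad, and the job was handed in at about 42 s with the robot clear; I saw no shift of the chest or anything else in the pictures.

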